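# Find the thread and start the press screw

## Robot

A 6-joint arm with a two-finger parallel gripper is mounted at the origin on a cart in front of the work surface, level with it; the furniture and walls round the work are solid. World frame = base frame: x ahead of the robot, y to its left, z up, the work surface at z = 0. Lengths are in m, angles in rad, forces in N, time in s.
With the tool pointing down it reaches from about 0.275 to 0.825 m from the base axis. Payload 5.2 kg.
Tool frame: the origin (TCP) lies on the centre line of the jaws, within the pads' length; the fingertips stand 22 mm ahead of it and the grasp point (between the pads) lies 3 mm ahead of it; z points along the fingers, y is the direction in which the jaws open and shut (so a half turn about z gives the same grasp; the last joint's range is limited). The gripper opens to 93 mm and grips with 3 to 60 N. Pads are 15 mm wide; open, the fingers measure 128 mm over their backs; the gripper's body (75 mm by 188 mm) begins 65 mm behind the grasp point.
Start: joints at [-1.543, 0.259, 1.535, -0, 1.348, -0.203], TCP at [0.126, -0.535, 0.241] pointing down, gripper open.
Joint ranges: [-3.14, 3.14], [-0.91, 2.08], [0.19, 2.58], [-1.22, 4.36], [0.22, 2.71], [-3.12, 3.12]. Speed limits (rad/s): [2.57, 2.57, 3.14, 3.14, 3.14, 3.14].

## Interface

Orientations are given as a 3x3 rotation matrix whose columns are the frame's x, y, z axes.
In Python, from bench import env, get_state, viewer gives the robot as it stands. The module is installed in compiled form; this text tells all that it offers. Calls block until the motion is done:
- env.move_pose(position, orientation): joint-space move of the TCP to a pose.
- env.move_l(position, rate=0.15, rot=None, stop_force=None): straight line of the TCP; rot=None keeps the orientation; rate is the mean speed in m/s. With stop_force (N) it stops when the force on the tool has changed by that much, and returns True; else False.
- env.goto_joints(angles): joint-space move.
- env.release() and env.grab(strength=None): open the fingers fully, or close them until they stop; strength is the grip in N (None keeps the last).
- env.pause(seconds).
- env.ik(position, orientation): joint angles nearest the present ones, or None.
- get_state(): the state.
- viewer.read_camera(name): name is "side" or "top"; returns a dict with "image" (384x512x3 uint8, red, green, blue), "depth" (384x512 float32, m along the optical axis (not along the pixel's ray), 0 where there is no reading), "camera_matrix" (3x3 intrinsics, pixels), "origin" and "rotation" of the camera in the world. Camera axes: x right, y up, looking along -z (the intrinsics and any distortion apply to the point x, -y, -z); pixel columns grow to the right and rows downward; lengths in m; the calibration is good to about 2 mm. A picture is of the moment at which its call begins.
A pose or a line that the arm cannot do raises env.Unreachable and nothing moves.
- env.finish_job(): hands the job in, once; it reports no verdict.
The state is a dict: "t": time; "joint_pos": joint angles; "qvel": joint speeds; "joint_torque": joint torques, N m; "eef_pos": TCP position; "eef_rot": TCP orientation; "force": force on the tool from outside, world axes, zero at the start; "torque": the same for the moment, N m; "width": opening from 0.0 (shut) to 1.0 (fully open).
Only numpy, scipy, OpenCV 4.12 (cv2) and the standard library are available. Lean on these libraries where they do the work, as an engineer would, in place of code of your own. Each camera call takes 0.05 s, during which the arm holds its last target.

## Task

The screw of the small green press stands loose in its brass nut. Start it without crossing the thread: turn its black knob backward (anticlockwise from above) until the screw drops into the beginning of the thread, then turn it forward one full turn from there, and finish holding the knob still in the gripper, not letting go. Leave the lino block in the press and everything else on the table where it is.

Things in the scene. Friction and masses are not known exactly. Their poses are not given: they have to be found in the camera images.
- press: small green screw press fixed to the table: base 135 x 165 x 16 mm, two steel posts at y = +-66 mm (their nuts up to z = 139 mm), on them a bridge 44 mm wide in x, 165 mm long in y, z = 108 to 132 mm. Origin on the table under the centre of the base; the upright screw stands on its z axis
- nut_top (a point): centre of the top face of the brass nut, 48 mm across, in the middle of the bridge, 143.5 mm above the table. In it stands the screw, whose thread is right-handed, 10 mm a turn, with about 1.5 mm of play. Where in the turn the nut's thread begins cannot be seen
- knob: black fluted round knob of the screw, 44 mm in diameter, 40 mm high, one white line along top and side; can be gripped across at any angle. Origin on the axis at its underside, x towards the white line. Underside 172 mm above the table less screw_sink; always upright. Fingertips just above its underside clear the nut and bridge, also at the end (152 mm)
- screw_turn (a joint): angle of screw and knob about the vertical, rad: grows when turned backward (anticlockwise from above), falls when turned forward (clockwise). Friction 0.04 N m; starts between -0.3 and 0.3. Turned backward, the screw drops after 0.6 to 2.5 rad. Fingers that grip the knob firmly keep it from falling until they open
- screw_sink (a joint): how far the screw is down, m: rests at 0.001 to 0.0045 at first, on the nut's thread, by its weight (2.5 N). Turned backward it climbs 1.6 mm per rad to 0, then drops to 0.010, the thread's beginning (farther back it climbs again). Turned forward from there it is drawn down 10 mm a turn: 0.020 after one turn; stop at 0.030
- lino_block: lino block 60 x 75 x 21 mm with a dark carved face, lying on the press's platen under the screw; origin under its centre. Bystander, leave it there
- teal_tin: round ink tin with a teal band and teal lid, 68 mm wide, 50 mm high, standing on the cardboard left of the press; origin under its centre. Bystander
- red_tin: round ink tin with a red band and grey lid, 68 mm wide, 51 mm high; origin under its centre. Bystander
- baren: round wooden rubbing disc with a knob on top, 108 mm wide, 48 mm high; origin under its centre. Bystander
- paste_pot: small white pot with a red cap, 58 mm wide, 50 mm high, near the press at the front; origin under its centre. Bystander

How it is judged:
On the way:
1. the screw has been turned backward and has dropped into the beginning of the thread (value of joint screw_turn above 0.5 rad and value of joint screw_sink above 0.0065 m), for 0.2 s.
At the end, for the whole second after the job is handed in: The screw first dropped into the thread and is then screwed in one turn from there (sunk 20 mm, within 3 mm, about 0.3 of a turn); the gripper still holds the knob (over 4 N), which stands still; no other thing has moved more than 30 mm (value of joint screw_sink between 0.017 and 0.023 m and velocity of joint screw_turn between -0.1 and 0.1 rad/s and contact force between the fingers and knob above 4 N and distance of each of lino_block, teal_tin, red_tin, baren, paste_pot from where it was at the start of the episode below 0.03 m); the arm keeps its last pose, push and grip.
It fails at once if a bystander was pushed away or knocked over (distance of any of lino_block, teal_tin, red_tin, baren, paste_pot from where it was at the start of the episode above 0.03 m).
It also fails if it takes over 72 s, if anything falls off the work surface, if the arm or the gripper's body presses on something with over 40 N, if the wrist force passes 120 N, or if a joint passes its speed limit or range.

## Working session

There is one attempt and no reset: what is moved stays moved. The work goes in short steps, each a Python script; the robot and the scene stay as the last script left them, time stands still between calls to the robot, and variables do not carry over. Pictures are saved under pics/ and viewed, and the job is handed in when it is done.

```bash
mkdir -p pics
python3 - <<'E'
from bench import env,get_state,viewer
import cv2,numpy as np
s=get_state();print(s['t'],s['joint_pos'],s['eef_pos'],s['eef_rot'],s['width'])
for n in('side','top'):
    c=viewer.read_camera(n);cv2.imwrite(f'pics/{n}0.png',c['image'][:,:,::-1]);print(n,c['camera_matrix'],c['origin'],c['rotation'],[k for k in c])
    np.savez(f'{n}0.npz',**{k:v for k,v in c.items()})
E
```

```text
0.0 [-1.54280474e+00  2.59342287e-01  1.53605268e+00  2.92965448e-06
  1.34794279e+00 -2.02806855e-01] [ 0.12582174 -0.53492587  0.23983023] [[ 9.73484216e-01  2.28754191e-01 -4.59857255e-05]
 [ 2.28753921e-01 -9.73482717e-01  1.74449918e-03]
 [ 3.54295190e-04 -1.70876183e-03 -9.99998477e-01]] 1.0014351973004094
side [[399.26326921   0.         253.03441101]
 [  0.         399.26326921 198.35906248]
 [  0.           0.           1.        ]] [ 0.52165753 -0.77294132  0.81927358] [[ 0.99820265  0.05151514 -0.03062119]
 [-0.05733482  0.67221581 -0.73813185]
 [-0.01744092  0.73856083  0.67396122]] ['image', 'depth', 'camera_matrix', 'origin', 'rotation']
top [[379.67554077   0.         249.67897163]
 [  0.         379.67554077 188.22650497]
 [  0.           0.           1.        ]] [ 0.34338423 -0.03892875  1.10990814] [[ 0.07468867  0.97396598 -0.21403708]
 [-0.99719157  0.07413714 -0.01061435]
 [ 0.00553008  0.21422875  0.97676787]] ['image', 'depth', 'camera_matrix', 'origin', 'rotation']
```

View pics/side0.png

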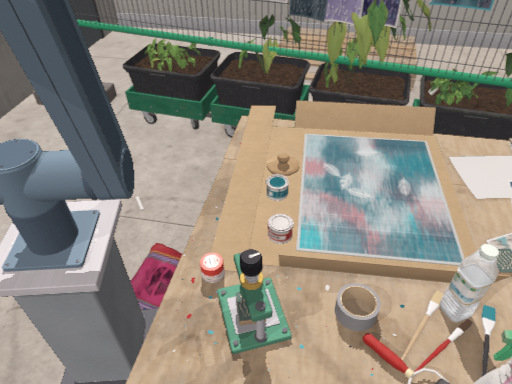

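View pics/top0.png

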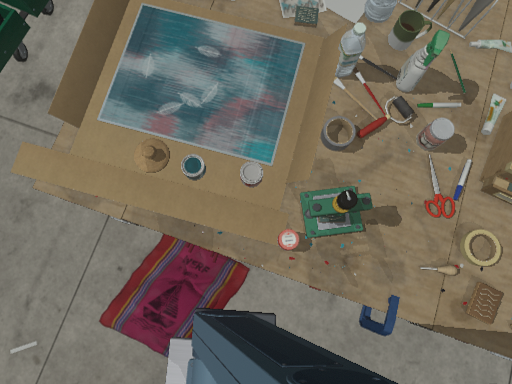

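The side view shows the knob near (251,258) and the top view near (346,201), with its white line visible. The pot, with the red cap, is at (289,239) in the top view. Next I'll locate the knob by depth.

```bash
cat > h.py <<'E'
import numpy as np,cv2
def pts(c):
    K=c['camera_matrix'];d=c['depth'];v,u=np.mgrid[:d.shape[0],:d.shape[1]]
    P=np.stack([(u-K[0,2])/K[0,0]*d,-(v-K[1,2])/K[1,1]*d,-d],-1)
    return P@c['rotation'].T+c['origin']
def ray(c,u,v,z):
    K=c['camera_matrix'];d=c['rotation']@np.array([(u-K[0,2])/K[0,0],-(v-K[1,2])/K[1,1],-1])
    o=c['origin'];return o+d*(z-o[2])/d[2]
E
python3 - <<'E'
from h import *
for n,(u,v) in (('side',(251,258)),('top',(346,201))):
    c=np.load(n+'0.npz');P=pts(c);I=c['image']
    sl=np.s_[v-35:v+36,u-35:u+36]
    p=P[sl];ok=(c['depth'][sl]>0)
    top=ok&(p[...,2]>.2)&(p[...,2]<.225)
    q=p[top];print(n,top.sum(),'med',np.median(q,0),q.min(0),q.max(0))
    (r,_),_ ,_=cv2.minAreaRect(q[:,:2].astype(np.float32)*1000) ,0,0
    print(cv2.minEnclosingCircle(q[:,:2].astype(np.float32)*1000), ray(c,u,v,.209))
    w=top&(I[sl].min(-1)>140); print('white',w.sum(),p[w].mean(0) if w.any() else 0)
    # bridge plane
    cr=I[v-60:v+80,u-75:u+75,::-1];cv2.imwrite(f'pics/z{n}0.png',cv2.resize(cr,None,fx=5,fy=4 if 0 else 4.2,interpolation=cv2.INTER_CUBIC)[:600,:800])
    # green points at bridge height
    hs=cv2.cvtColor(I,cv2.COLOR_RGB2HSV);g=(hs[...,0]>60)&(hs[...,0]<90)&(hs[...,1]>100)
    for lo,hi in((.126,.138),(.01,.022)):
        m=g&(P[...,2]>lo)&(P[...,2]<hi);k=P[m][:,:2]
        k=k[np.hypot(*(k-q.mean(0)[:2]).T)<.13]
        print('z',lo,len(k),cv2.minAreaRect((k*1000).astype(np.float32)))
E
```

```text
side 351 med [ 0.53544114 -0.27714213  0.20870103] [ 0.51379016 -0.2959276   0.20001412] [ 0.55788663 -0.25292671  0.21141767]Traceback (most recent call last):
  File "<stdin>", line 8, in <module>
ValueError: too many values to unpack (expected 2)
```

Run:
```python
from h import *
for n,(u,v) in (('side',(251,258)),('top',(346,201))):
    c=np.load(n+'0.npz');P=pts(c);I=c['image']
    sl=np.s_[v-35:v+36,u-35:u+36]
    p=P[sl];ok=(c['depth'][sl]>0)
    top=ok&(p[...,2]>.2045)&(p[...,2]<.225)
    q=p[top];print(n,top.sum(),'med',np.median(q,0),q.min(0),q.max(0))
    print(cv2.minEnclosingCircle(q[:,:2].astype(np.float32)*1000))
    w=top&(I[sl].min(-1)>120); print('white',w.sum(),p[w].mean(0) if w.any() else 0)
    cr=I[v-60:v+80,u-75:u+75,::-1];cv2.imwrite(f'pics/z{n}0.png',cv2.resize(cr,None,fx=4,fy=4,interpolation=cv2.INTER_CUBIC))
    hs=cv2.cvtColor(I,cv2.COLOR_RGB2HSV);g=(hs[...,0]>60)&(hs[...,0]<90)&(hs[...,1]>100)
    for lo,hi in((.126,.138),(.01,.022)):
        m=g&(P[...,2]>lo)&(P[...,2]<hi);k=P[m][:,:2]
        k=k[np.hypot(*(k-q.mean(0)[:2]).T)<.13]
        print('z',lo,len(k),cv2.minAreaRect((k*1000).astype(np.float32)))
```

```text
side 310 med [ 0.53584977 -0.27532233  0.20890611] [ 0.5140118  -0.2959276   0.20470275] [ 0.55752491 -0.25292671  0.21141767]
((535.2484130859375, -273.5254821777344), 22.604785919189453)
white 38 [ 0.54109682 -0.26883797  0.2097342 ]
z 0.126 6 ((530.53564453125, -279.2803955078125), (25.486610412597656, 153.20343017578125), 13.790305137634277)
z 0.01 1 ((520.9042358398438, -354.5615234375), (0.0, 0.0), 0.0)
top 259 med [ 0.53231037 -0.26755428  0.20969901] [ 0.51100909 -0.29116486  0.20458787] [ 0.55585058 -0.24694908  0.21621266]
((533.6105346679688, -268.6927490234375), 22.783056259155273)
white 14 [ 0.54128965 -0.26683665  0.21011845]
z 0.126 379 ((533.0901489257812, -267.4234313964844), (41.82095718383789, 162.9424591064453), 11.476119995117188)
z 0.01 829 ((533.4081420898438, -267.8908386230469), (131.90562438964844, 163.19287109375), 11.634879112243652)
```

View pics/zside0.png

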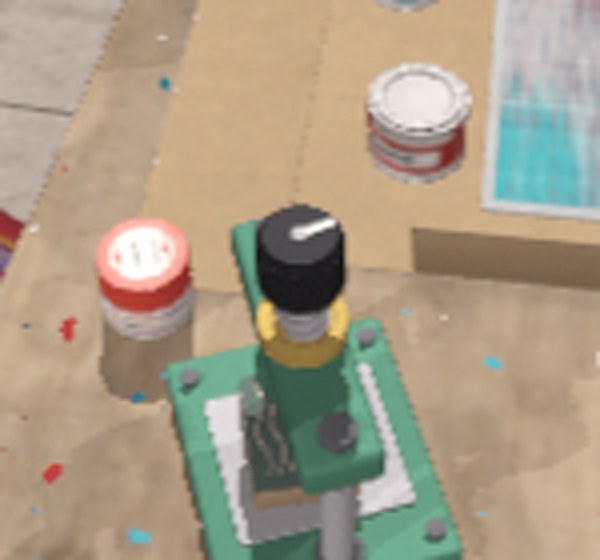

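View pics/ztop0.png

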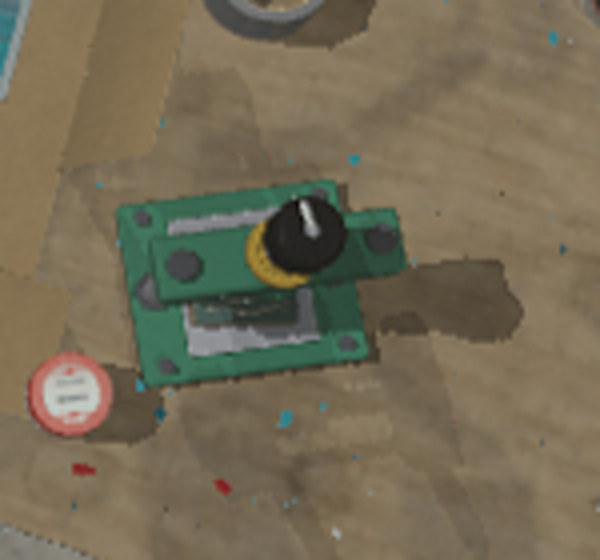

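```bash
cat >> h.py <<'E'
def R(yaw): # tool y axis (jaw) at world angle yaw, z down
    y=np.array([np.cos(yaw),np.sin(yaw),0]);z=np.array([0,0,-1.]);return np.stack([np.cross(y,z),y,z],1)
E
python3 - <<'E'
from h import *
from bench import env,get_state
for d in range(-180,181,45):
    for z in (.19,.27):
        q=env.ik([.534,-.269,z],R(np.deg2rad(d)));print(d,z,None if q is None else np.round(q,3))
for n in('side','top'):
    c=np.load(n+'0.npz');I=c['image'];b=(I.max(-1)<75).astype(np.uint8)
    u,v=(251,258) if n=='side' else (346,201)
    m=np.zeros_like(b);m[v-25:v+35,u-25:u+25]=b[v-25:v+35,u-25:u+25]
    cs,_=cv2.findContours(m,cv2.RETR_EXTERNAL,cv2.CHAIN_APPROX_NONE);k=max(cs,key=cv2.contourArea);print(n,cv2.boundingRect(k),cv2.minEnclosingCircle(k))
    # top-surface ray using depth-top mask centroid
    P=pts(c);t=(P[...,2]>.2045)&(P[...,2]<.225);t[:v-35]=0;t[v+36:]=0;t[:,:u-35]=0;t[:,u+36:]=0
    vv,uu=np.nonzero(t);print(uu.mean(),vv.mean(),ray(c,uu.mean(),vv.mean(),.209),uu.min(),uu.max(),vv.min(),vv.max())
E
```

```text
-180 0.19 [-0.653  0.38   1.49  -0.     1.272  2.489]
-180 0.27 [-0.653  0.329  1.367 -0.     1.446  2.489]
-135 0.19 [-0.653  0.38   1.49  -0.     1.272  1.703]
-135 0.27 [-0.653  0.329  1.367 -0.     1.446  1.703]
-90 0.19 [-0.653  0.38   1.49  -0.     1.272  0.918]
-90 0.27 [-0.653  0.329  1.367 -0.     1.446  0.918]
-45 0.19 [-0.653  0.38   1.49  -0.     1.272  0.132]
-45 0.27 [-0.653  0.329  1.367 -0.     1.446  0.132]
0 0.19 [-0.653  0.38   1.49  -0.     1.272 -0.653]
0 0.27 [-0.653  0.329  1.367 -0.     1.446 -0.653]
45 0.19 [-0.653  0.38   1.49  -0.     1.272 -1.438]
45 0.27 [-0.653  0.329  1.367 -0.     1.446 -1.438]
90 0.19 [-0.653  0.38   1.49  -0.     1.272 -2.224]
90 0.27 [-0.653  0.329  1.367 -0.     1.446 -2.224]
135 0.19 [-0.653  0.38   1.49  -0.     1.272 -3.009]
135 0.27 [-0.653  0.329  1.367 -0.     1.446 -3.009]
180 0.19 [-0.653  0.38   1.49  -0.     1.272  2.489]
180 0.27 [-0.653  0.329  1.367 -0.     1.446  2.489]
side (240, 254, 22, 23) ((250.1287078857422, 263.2970275878906), 13.093289375305176)
251.1 257.6225806451613 [ 0.53578564 -0.27550892  0.209     ] 240 262 249 267
top (321, 189, 50, 35) ((345.5, 208.0), 26.100866317749023)
347.8378378378378 198.8069498069498 [ 0.5326946  -0.26776571  0.209     ] 339 357 190 208
```

```bash
cat >> h.py <<'E'
def st(tag=''):
    from bench import get_state
    s=get_state();print(tag,'t%.2f'%s['t'],np.round(s['eef_pos'],4),'j6 %.3f'%s['joint_pos'][5],'F',np.round(s['force'],1),'M',np.round(s['torque'],2),'w %.3f'%s['width']);return s
E
python3 - <<'E'
from h import *
from bench import env,get_state
X=[.534,-.270];y=-2.1
env.move_pose(X+[.28],R(y));st()
env.move_l(X+[.197],rate=.1);st()
env.grab(15);s=st('grab')
E
```

```text
t1.88 [ 0.5336 -0.2707  0.2799] j6 1.445 F [ 0.7 -0.3 -0.2] M [0.07 0.   0.01] w 0.995
 t2.86 [ 0.5344 -0.2703  0.1977] j6 1.446 F [ 0.5  0.2 -0.2] M [ 0.09  0.   -0.  ] w 1.002
grab t3.69 [ 0.534  -0.2701  0.197 ] j6 1.446 F [-1.4 -1.   0.5] M [ 0.01  0.02 -0.01] w 0.468
```

Grip width is 43.5 mm and the side force is under 2 N, so the grasp is well centred. Next I'll turn backward.

Run:
```python
from h import *
from bench import env,get_state
y=-2.1;z=.197
for a in np.arange(.3,1.51,.3):
    q=env.ik([.534,-.270,z+.0016*a],R(y+a));env.goto_joints(q);st('%.1f'%a)
```

```text
0.3 t4.08 [ 0.5339 -0.2701  0.1975] j6 1.149 F [-1.9 -0.4  0.3] M [-0.07  0.12  0.04] w 0.471
0.6 t4.47 [ 0.5339 -0.2701  0.198 ] j6 0.851 F [-0.8 -1.4  0.5] M [-0.17  0.11  0.04] w 0.470
0.9 t4.87 [ 0.5339 -0.2702  0.1981] j6 0.552 F [-0.1 -1.6 -2. ] M [-0.38 -0.04  0.01] w 0.469
1.2 t5.26 [ 0.534  -0.2702  0.1988] j6 0.252 F [-0.8 -3.7 -2.6] M [-0.49 -0.05  0.02] w 0.467
1.5 t5.65 [ 0.534  -0.2701  0.1994] j6 -0.048 F [-0.1 -3.1 -2.5] M [-0.52 -0.05  0.02] w 0.469
```

From 0.9 rad on, the gripper carries about the screw's weight (2.5 N), so it may already be past the thread's beginning. I'll open the fingers and look.

```bash
cat >> h.py <<'E'
def look(tag,n='top',X=(.534,-.270),save=True):
    from bench import viewer
    c=viewer.read_camera(n);P=pts(c);I=c['image']
    m=(np.hypot(P[...,0]-X[0],P[...,1]-X[1])<.019)&(P[...,2]>.165)&(P[...,2]<.225)
    z=P[...,2][m]
    print(n,m.sum(),'z pct',np.round(np.percentile(z,[10,25,50,75,90]),4) if m.any() else '')
    if save:
        v,u=(258,251) if n=='side' else (201,346)
        cv2.imwrite(f'pics/{tag}_{n}.png',cv2.resize(I[v-60:v+80,u-75:u+75,::-1],None,fx=4,fy=4,interpolation=cv2.INTER_CUBIC))
E
python3 - <<'E'
from h import *
from bench import env,get_state
env.release();st('open')
look('a','side')
env.move_l([.534,-.27,.28],rate=.15);st()
look('a2','side');look('a2','top')
for n in('side','top'):
    c=np.load(n+'0.npz');P=pts(c);m=(np.hypot(P[...,0]-.534,P[...,1]+.27)<.019)&(P[...,2]>.165)&(P[...,2]<.225)
    print('before',n,np.round(np.percentile(P[...,2][m],[10,25,50,75,90]),4))
E
```

```text
open t6.58 [ 0.534  -0.27    0.1994] j6 -0.054 F [0.3 0.3 0. ] M [-0.08 -0.06  0.03] w 0.999
side 214 z pct [0.2002 0.2009 0.2015 0.2022 0.2029]
 t7.32 [ 0.5337 -0.2697  0.2792] j6 -0.054 F [ 0.6  0.1 -1.1] M [ 0.01 -0.05  0.01] w 1.001
side 214 z pct [0.2002 0.2007 0.2016 0.2023 0.203 ]
top 20 z pct [0.201  0.2015 0.2023 0.2032 0.2042]
before side [0.2078 0.2086 0.2093 0.21   0.2105]
before top [0.2084 0.2091 0.2102 0.2113 0.2121]
```

View pics/a2_side.png

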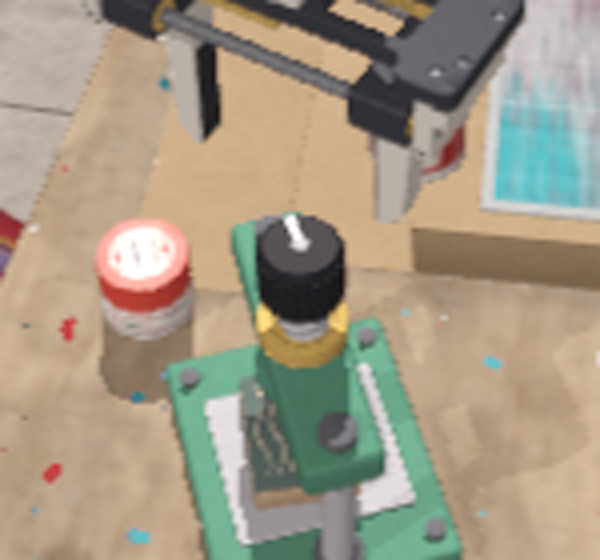

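The knob dropped by 7.8 mm in both views, and the expected drop for 1.5 rad back is 7.6 mm. The white line now points to about (297,230) in the crop. To get the absolute sink, I'll compare the knob top with the bridge height.

Run:
```python
from h import *
for n in('side','top'):
    c=np.load(n+'0.npz');P=pts(c);I=c['image']
    hs=cv2.cvtColor(I,cv2.COLOR_RGB2HSV);g=((hs[...,0]>60)&(hs[...,0]<90)&(hs[...,1]>80)).astype(np.uint8)
    g=cv2.erode(g,np.ones((3,3)))>0
    r=np.hypot(P[...,0]-.534,P[...,1]+.27)
    m=(r<.08)&(r>.028)&g
    for lo,hi in((.122,.142),(.008,.024)):
        z=P[...,2][m&(P[...,2]>lo)&(P[...,2]<hi)];print(n,lo,len(z),np.median(z) if len(z) else 0)
    z=P[...,2][(r<.015)&(P[...,2]>.19)];print('knob top',np.median(z),len(z))
```

```text
side 0.122 325 0.13075113166399166
side 0.008 638 0.01491299418951858
knob top 0.2093233014117155 140
top 0.122 275 0.132310989554434
top 0.008 408 0.016030697769768065
knob top 0.2103140132063832 120
```

Bridge-corrected, both views give an initial sink of about 1.7 mm, so the sink is now about 9.3 mm. That leaves 10.7 mm to go, or 6.72 rad forward, in two grips.

Run:
```python
from h import *
from bench import env,get_state
X=[.534,-.270]
y0=1.147;z0=.1907
env.move_pose(X+[.28],R(y0));st()
env.move_l(X+[z0],rate=.1);env.grab(15);st('grab')
for a in np.linspace(0,3.36,9)[1:]:
    q=env.ik(X+[z0-.00159*a],R(y0-a));env.goto_joints(q);st('%.2f'%a)
env.release();st('open')
look('b','side')
```

```text
t8.96 [ 0.5339 -0.2699  0.2797] j6 -1.801 F [0.1 0.8 1.3] M [ 0.05 -0.12  0.03] w 1.000
grab t10.83 [ 0.534  -0.2701  0.1907] j6 -1.801 F [ 0.3 -0.1  1.1] M [-0.1  -0.1   0.01] w 0.472
0.42 t11.32 [ 0.534 -0.27   0.19 ] j6 -1.385 F [-0.2  0.   0.2] M [-0.08 -0.17 -0.11] w 0.471
0.84 t11.80 [ 0.5341 -0.27    0.1894] j6 -0.966 F [ 1.  -0.7  0.6] M [-0.06 -0.24 -0.09] w 0.469
1.26 t12.28 [ 0.5341 -0.27    0.1887] j6 -0.547 F [ 1.4 -0.9 -0.8] M [-0.08 -0.25 -0.08] w 0.471
1.68 t12.77 [ 0.5341 -0.2701  0.1881] j6 -0.127 F [ 2.1 -0.2  0.2] M [-0.15 -0.33 -0.06] w 0.469
2.10 t13.25 [ 0.5341 -0.2701  0.1874] j6 0.293 F [ 2.  -0.7 -0.2] M [-0.21 -0.36 -0.1 ] w 0.469
2.52 t13.73 [ 0.5341 -0.2701  0.1867] j6 0.713 F [ 2.1 -1.2 -1.1] M [-0.16 -0.36 -0.04] w 0.470
2.94 t14.22 [ 0.5341 -0.2702  0.1861] j6 1.133 F [ 2.8 -1.3 -1. ] M [-0.25 -0.36 -0.07] w 0.474
3.36 t14.70 [ 0.5341 -0.2702  0.1854] j6 1.553 F [ 2.2 -1.7  0.2] M [-0.26 -0.44 -0.08] w 0.465
open t15.63 [ 0.534  -0.27    0.1854] j6 1.559 F [ 0.6  0.  -0.3] M [ 0.08  0.03 -0.07] w 0.997
side 84 z pct [0.1946 0.1953 0.1962 0.197  0.1975]
```

View pics/b_side.png

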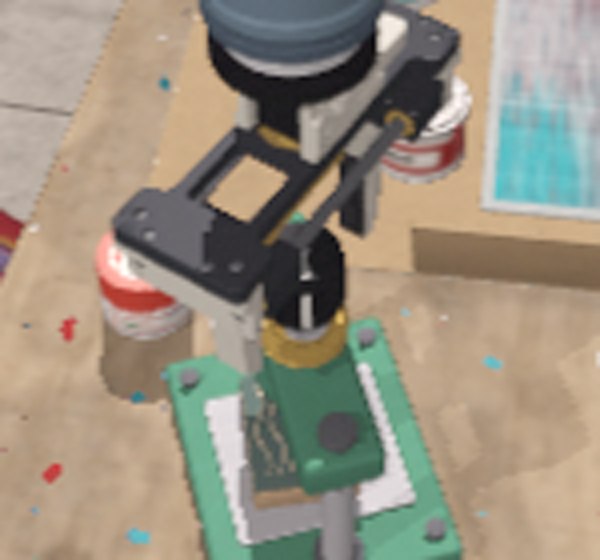

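The knob sank another 5.4 mm, as planned, and its white line now faces the side camera at (305,290). Now the second half turn.

Run:
```python
from h import *
from bench import env,get_state
X=[.534,-.270]
y0=1.147;z0=.1854
for y in np.linspace(-2.213,y0,5)[1:]:
    env.goto_joints(env.ik(X+[z0],R(y)))
st();look('c0','side',save=False)
env.grab(15);st('grab')
for a in np.linspace(0,3.36,9)[1:]:
    q=env.ik(X+[z0-.00159*a],R(y0-a));env.goto_joints(q);s=st('%.2f'%a)
env.release();st('open')
look('c','side')
env.move_l(X+[.28],rate=.15);look('c2','side');look('c2','top')
```

```text
t18.95 [ 0.534  -0.27    0.1854] j6 -1.799 F [1.3 0.8 0.6] M [ 0.07 -0.15  0.03] w 1.000
side 13 z pct [0.1947 0.1952 0.1963 0.1968 0.1972]
grab t19.83 [ 0.5339 -0.27    0.1854] j6 -1.801 F [ 0.7 -1.   0.6] M [ 0.01 -0.11 -0.03] w 0.473
0.42 t20.32 [ 0.5339 -0.27    0.1847] j6 -1.385 F [-0.6 -0.4  0.3] M [-0.01 -0.04 -0.01] w 0.470
0.84 t20.80 [ 0.534  -0.2699  0.1841] j6 -0.966 F [ 0.3 -0.3 -0.6] M [-0.02 -0.07 -0.09] w 0.474
1.26 t21.28 [ 0.5341 -0.2699  0.1834] j6 -0.547 F [ 0.4  0.7 -0.6] M [ 0.03 -0.19 -0.1 ] w 0.476
1.68 t21.77 [ 0.5342 -0.27    0.1827] j6 -0.127 F [ 1.3 -0.3 -0.5] M [-0.02 -0.26 -0.11] w 0.471
2.10 t22.25 [ 0.5342 -0.27    0.1821] j6 0.293 F [ 1.6 -0.1 -0.7] M [-0.04 -0.34 -0.04] w 0.468
2.52 t22.73 [ 0.5342 -0.2702  0.1815] j6 0.713 F [ 1.9  0.1 -1.1] M [-0.03 -0.46 -0.07] w 0.470
2.94 t23.22 [ 0.5342 -0.2702  0.1808] j6 1.133 F [ 2.8 -1.4 -1.1] M [-0.1  -0.44 -0.09] w 0.470
3.36 t23.70 [ 0.5342 -0.2702  0.1802] j6 1.553 F [ 3.1 -1.3 -1.2] M [-0.27 -0.47 -0.05] w 0.468
open t24.63 [ 0.534  -0.27    0.1801] j6 1.559 F [-0.4  0.1 -0. ] M [ 0.14  0.05 -0.03] w 1.000
side 83 z pct [0.1895 0.19   0.1908 0.1914 0.1925]
side 212 z pct [0.1892 0.1901 0.1909 0.1914 0.1921]
top 170 z pct [0.1898 0.191  0.1922 0.1933 0.1942]
```

View pics/c2_side.png

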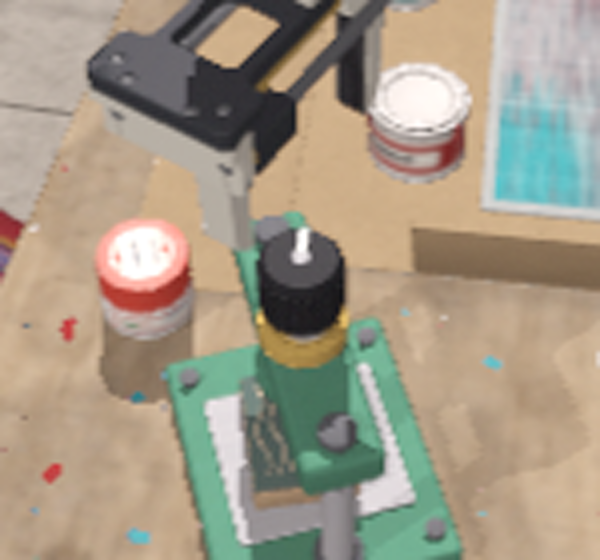

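The corrected sink is 19.9 mm from the side view and 20.1 mm from the top. The white line has gone a full turn past the drop, to (302,242), and the pot and tin haven't moved. Now the final grip and hand-in.

Run:
```python
from h import *
from bench import env,get_state
X=[.534,-.270]
env.move_l(X+[.1805],rate=.1);env.grab(20);st('grab')
env.pause(.5);s=st();print(np.abs(s['qvel']).max());look('d','side')
env.finish_job()
```

```text
grab t27.57 [ 0.5339 -0.27    0.1805] j6 1.559 F [ 0.1  0.2 -0.5] M [ 0.05  0.07 -0.05] w 0.470
 t28.07 [ 0.534  -0.27    0.1805] j6 1.559 F [ 0.1 -0.4  0.7] M [ 0.03  0.09 -0.03] w 0.472
0.0011343574116190278
side 22 z pct [0.1899 0.1901 0.1908 0.1917 0.1921]
the job is handed in; nothing more can be done
```

View pics/d_side.png

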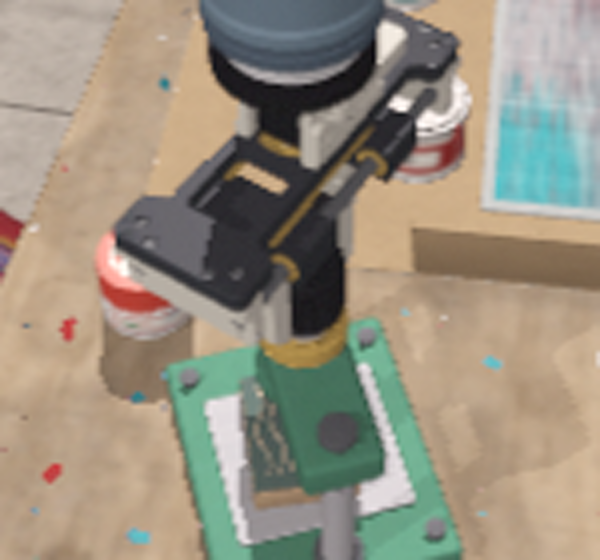

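The screw is started and turned in, and I handed the job in at about 28 s with the gripper holding the knob. The hand-in reported no verdict.

- **Backward:** I turned the knob back 1.5 rad and opened the fingers. The screw dropped 7.8 mm in both cameras, against about 7.6 mm expected, which put it about 9.3 mm down.
- **Forward:** I turned it forward 6.72 rad in two grips. That is slightly more than a full turn, because the back-turn had gone past the drop point.
- **Final checks:** Corrected against the bridge height, the knob top gave a sink of 19.9 mm from the side camera and 20.1 mm from the top. The last grip was set to 20 N, 44 mm wide on the knob, with the arm still.
- **Bystanders:** The paste pot, red tin and lino block looked unmoved in the last close-up views. I did not re-measure any bystander's position, and the teal tin and baren were not in those views. The arm and gripper stayed above all of them.
- **Disagreement:** The uncorrected knob position differed by up to 8 mm in y between the two cameras. I used a value in between, and side forces at the first grip stayed under 2 N, so the grip was well centred.

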